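Seat a detector module with its ejector levers

TASK

Take the detector module (the tall plate with ears at its foot) out of the storage rack and lower it gently into the slot of the docking cradle until it rests on the sprung contacts, both ejector levers still open. Do not press it in by hand: swing both ejector levers inward until the module is fully seated and both levers stand upright, home against their stops, easing off as soon as each is home so that no lever is forced. Leave everything else where it is.

Things in the scene. Friction and masses are not known exactly. Their poses are not given: they have to be found in the camera images.
- module: the detector module: grey upright plate like an upside-down T, 12 mm thick (its x). Foot 130 long (y), 30 tall; above it a body 76 long, total height 115; the foot stands out 27 at each end as ears. Same both ways round. 0.18 to 0.33 kg. Origin: centre of its underside, z up. It starts upright in one of the rack's two slots, its underside 8 mm above the table.
- module_top (a point): middle of the module's top edge, 115 mm above its underside. Grip the module here, across its 12 mm thickness.
- blank: grey blank filler plate without ears, 12 x 130 x 56 mm tall, in the other slot of the rack. Origin: centre of its underside. To be left in the rack.
- rack: white storage rack fixed to the table, 116 (x) x 160 (y) x 34 mm tall, two slots along its y at x = -32 and +32, each 14 wide, 136 long, floor 8 mm above the table. Origin: centre of its underside.
- dock: docking cradle fixed to the table: base plate 84 (x) x 230 (y) x 12 mm. Slot along its y, 14.4 wide, 133 long. Beside it, for y = -36 to +36, walls rise to 68, with lips leaning outward above to 82, about 25 apart at the top; walls and lips lie within 24 of the slot's middle plane. Origin: centre of the underside, z up.
- slot_floor (a point): middle of the slot at the top of its two sprung contacts, 17 mm above the cradle's underside: where the underside of the module comes to rest unseated. The contacts yield only to more than about 18 N in all; fully seated the module is 5 mm lower (12 to 13.5 mm above the cradle's underside).
- lever_left (a joint): black ejector lever at the +y end of the cradle's slot. Angle in rad: 0 = upright, home against its stop, growing to 1.0 as its top swings outward (to +y in the cradle's frame). Starts 0.90 to 0.98; stays where it is left. Below 0.25 its nose presses the module down. The top takes 2 N when free, 4 to 10 N while pressing, then a steep rise at the stop. More than 28 N breaks it.
- lever_right (a joint): black ejector lever at the -y end of the cradle's slot. Angle in rad: 0 = upright, home against its stop, growing to 1.0 as its top swings outward (to -y in the cradle's frame). Starts 0.90 to 0.98; stays where it is left. Below 0.25 its nose presses the module down. The top takes 2 N when free, 4 to 10 N while pressing, then a steep rise at the stop. More than 28 N breaks it.
- mount_left (a point): nominal hinge of the +y lever, at (0, 80, 24) mm in the cradle's frame, axis along its x. The bracket is clamped up to 8 mm nearer or farther along the slot, not measured: feel for the stop. Arm 12 wide, 9 thick (1 to 10 mm outside the hinge), top 85 mm above it. Push the top's outer edge inward and up along its arc; a level push on an open lever jams.
- mount_right (a point): nominal hinge of the -y lever, at (0, -80, 24) mm in the cradle's frame, axis along its x. The bracket is clamped up to 8 mm nearer or farther along the slot, not measured: feel for the stop. Arm 12 wide, 9 thick (1 to 10 mm outside the hinge), top 85 mm above it. Push the top's outer edge inward and up along its arc; a level push on an open lever jams.
- tube_rack: yellow tube rack, 75 x 125 x 45, with white tubes. Sizes in mm; origin: centre of its underside. Bystander, to be left where it is.
- tip_box: blue pipette-tip box, 85 x 122 x 60, clear tips on top. Sizes in mm; origin: centre of its underside. Bystander, to be left where it is.
- reagent: amber bottle, 60 diameter, 130 tall. Sizes in mm; origin: centre of its underside. Bystander, to be left where it is.
- beaker: clear cup, 66 diameter, 80 tall. Sizes in mm; origin: centre of its underside. Bystander, to be left where it is.
- jar: small white jar, 44 diameter, 50 tall. Sizes in mm; origin: centre of its underside. Bystander, to be left where it is.
- pipette: blue and white pipette lying down, 260 long. Sizes in mm; origin: centre of its underside. Bystander, to be left where it is.
- driver: screwdriver lying down, 160 long. Sizes in mm; origin: centre of its underside. Bystander, to be left where it is.
Mind the look-alikes: they are no part of the job. Leave any green look-alike of the dock alone. Leave any yellow look-alike of the module alone.

How it is judged (in metres and radians):
On the way, in this order (a step that is already met when the one before it is completed fails the run):
1. the module rests upright on the contacts in the cradle's slot, both levers still open (x of module in the frame of dock between -0.004 and 0.004 m and y of module in the frame of dock between -0.006 and 0.006 m and angle between the x axis of module and the x axis of dock, either way round below 0.07 rad and angle between module's own z axis and vertical below 0.07 rad and z of module in the frame of dock between 0.0145 and 0.0195 m and value of joint each of lever_left, lever_right above 0.55 rad), for 0.2 s.
2. both levers are home and the module is seated (x of module in the frame of dock between -0.004 and 0.004 m and y of module in the frame of dock between -0.006 and 0.006 m and angle between the x axis of module and the x axis of dock, either way round below 0.07 rad and angle between module's own z axis and vertical below 0.07 rad and z of module in the frame of dock below 0.0142 m and value of joint each of lever_left, lever_right below 0.04 rad), for 0.2 s.
At the end, for the whole second after the job is handed in: The module stands in the cradle's slot, at rest, within 4 mm (across) and 6 mm (along) of its middle, upright and in line within 0.07 rad, its underside less than 14.2 mm above the cradle's (seated), and both levers are within 0.04 rad of upright (all of step 2 and linear speed of module below 0.02 m/s); the robot touches nothing.
It fails at once if a lever is pushed with more than 28 N (contact force between the fingers and lever_left above 28 N or contact force between the fingers and lever_right above 28 N).
It fails at once if the module is pressed into its contacts by hand, with both levers still open (x of module in the frame of dock between -0.004 and 0.004 m and y of module in the frame of dock between -0.006 and 0.006 m and angle between the x axis of module and the x axis of dock, either way round below 0.07 rad and angle between module's own z axis and vertical below 0.07 rad and z of module in the frame of dock below 0.0142 m and value of joint each of lever_left, lever_right above 0.55 rad).
It fails at once if the module is dropped or rammed into the cradle (horizontal distance between module and dock below 0.04 m and z of module in the frame of dock below 0.09 m and linear speed of module above 0.35 m/s).
It fails at once if a bystander or the blank is moved by more than 25 mm (distance of any of tube_rack, tip_box, reagent, beaker, jar, pipette, driver, blank from where it was at the start of the episode above 0.025 m).
It also fails if it takes over 70 s, if anything falls off the work surface, if the arm or the gripper's body presses on something with over 40 N, if the wrist force passes 120 N, or if a joint passes its speed limit or range.

ROBOT

A 6-joint arm with a two-finger parallel gripper is mounted at the origin on the work surface. World frame = base frame: x ahead of the robot, y to its left, z up, the work surface at z = 0. Lengths are in m, angles in degrees, forces in N, time in s.
With the tool pointing down it reaches from about 0.275 to 0.85 m from the base axis. Payload 5.2 kg.
Tool frame: the origin (TCP) lies midway between the tips of the shut fingers; the grasp point (between the pads) lies 19 mm behind it; z points along the fingers, y is the line along which they close (so a half turn about z gives the same grasp; the last joint's range is limited). The gripper opens to 85 mm and grips with 20 to 120 N. Pads are 22 mm wide; open, the fingers measure 114 mm over their backs; the gripper's body (76 mm by 85 mm) begins 54 mm behind the grasp point. The pads swing forward as they close: fully open they stand 13 mm farther back than shut.
Start: joints at [-77.796, 14.817, 87.949, -0, 77.235, -11.62], TCP at [0.222, -0.503, 0.231] pointing down, gripper open.
Joint ranges: [-179.93, 179.93], [-52.35, 119.4], [10.71, 147.94], [-69.91, 249.91], [12.55, 155.21], [-178.61, 178.61]. Speed limits (degrees/s): [147.25, 147.25, 180, 180, 180, 180].

INTERFACE

Orientations are given as [roll, pitch, yaw] about the fixed x, y, z axes, in that order (R = Rz(yaw) Ry(pitch) Rx(roll)).
In Python, from cell import r, optics, close_job gives the robot as it stands.
- The arm moves only by the tool drive_tool, never from a script. Its arguments are lists of equal length, an entry for each row: "dp": the shift along the tool's x, y, z in units of 40 mm (1.0 is 40 mm), a list of three; "twist": the turn, a rotation vector about the tool's x, y, z in units of 5 degrees (1.0 is 5 degrees), a list of three; "hand": the closure, from 0 (fully open) to 1 (shut). A call has exactly 10 rows; each row is the pose to reach, as a shift and turn from the pose commanded when the call began, along the tool's axes at that moment; what a row does not reach only later rows make up. A row lasts 1/12 s, in which the tool goes at most 41.7 mm and 7.16 degrees, less where a joint would pass 70% of its speed; a pose out of reach is approached as far as the arm can. A call with a gripper value outside its range is refused whole. The fingers move at their own pace and stop on an object; the grip force is fixed at half the most. Time passes only in rows, so rows that repeat a pose let the fingers close, or fill a call up. It gives the time, the measured TCP pose, the force, the opening and the grip force at its end, in the units of the state.
- r.get_obs(): the state, without advancing time (a new reading comes with each control period).
- optics.snapshot(name): name is "scene" or "top" or "wrist"; returns the picture (400x640x3 uint8, blue, green, red); there is no depth.
- optics.camera_info(name): a dict with "fx", "fy", "cx", "cy" (pixels), "R" (3x3) and "t" (3): a world point X has camera coordinates R X + t; the wrist camera has in their place "T_tool_cam" (4x4, takes a point from camera to tool coordinates, whose origin is the TCP and whose axes are the flange's). Camera axes: x right, y down, z forward; pixel columns grow to the right and rows downward; lengths in m; the calibration is good to about 2 mm. The wrist camera is an equidistant fisheye: a pixel r from the principal point sees the ray r / f radians off the axis. A picture is of the moment at which its call begins: read the wrist's pose just before it. camera_info takes no time and is no camera call.
- close_job(): hands the job in; it is judged then, once.
Trained networks look in the newest picture that a camera, given by its name, has taken for a name from the list of things; names that differ only in an ending like _2 or _b are one class to them, and where a whole thing is asked for, a point or a joint stands for the part that bears it (a point fixed in the world has none). Each returns a list of dicts, best first, with "p" (0 to 1); they miss things now and then, are a little off and sometimes report something else, mostly with a low value. They report only what shows in the picture. A call takes as long as a camera call. They do not tell look-alikes from the thing itself.
- optics.silhouettes(camera, query): "mask" (400x640 bool, what is visible of it).
- optics.landmark_of(camera, query): "location" ([x, y, z] in m, in the coordinates of the camera as it stood for that picture, good to about 4 mm: a listed point, or the origin of a listed thing).
The state is a dict: "t": time; "joint_pos": joint angles; "joint_velocities": joint speeds; "joint_torque": joint torques, N m; "tcp_pos": TCP position; "orientation": TCP orientation; "ft_force": force on the tool from outside, world axes, zero at the start; "moment": the same for the moment, N m; "grip_width": finger opening in m; "grip_force": force on a finger pad.
Only numpy, scipy, OpenCV 4.12 (cv2) and the standard library are available. Lean on these libraries where they do the work, as an engineer would, in place of code of your own. Each camera call takes 0.05 s, during which the arm holds its last target. There are 200 camera calls.

## Working session

There is one attempt and no reset: what is moved stays moved. The work goes in short steps, Python scripts to look and compute and a tool call to move; the robot and the scene stay as the last step left them, time stands still between calls to the robot, and variables do not carry over. Pictures are saved under pics/ and viewed, at most 10 in all, crops included, and the job is handed in when it is done.

Besides the shell and the picture viewer there is one more tool, called as name(argument=value, ...), one argument or row to a line, values as JSON. drive_tool: Moves the arm, as the interface text tells. Its arguments: {"type":"object","properties":{"dp":{"type":"array","items":{"type":"array","items":{"type":"number"}}},"twist":{"type":"array","items":{"type":"array","items":{"type":"number"}}},"hand":{"type":"array","items":{"type":"number"}}},"required":["dp","twist","hand"]}

```bash
ls; mkdir -p pics
python3 - <<'E'
from cell import r,optics
import cv2,numpy as np
o=r.get_obs();print({k:np.round(v,3) for k,v in o.items()})
for c in ("top","scene"):
    cv2.imwrite(f"pics/{c}0.png",optics.snapshot(c))
    ci=optics.camera_info(c);R=np.array(ci["R"]);t=np.array(ci["t"])
    print(c,ci["fx"],ci["cx"],ci["cy"],(-R.T@t).round(3))
    for q in ("module","module_top","blank","rack","dock","slot_floor","mount_left","mount_right"):
        print(q,[(round(d["p"],2),(R.T@(np.array(d["location"])-t)).round(3).tolist()) for d in optics.landmark_of(c,q)])
E
```

```text
pics
{'t': np.float64(0.0), 'joint_pos': array([-7.7796e+01,  1.4859e+01,  8.8012e+01, -1.0000e-03,  7.7234e+01,
       -1.1617e+01]), 'joint_velocities': array([ 0.01 , -0.073, -0.003,  0.022, -0.068,  0.1  ]), 'joint_torque': array([ 0.0000e+00, -4.4603e+01, -2.9057e+01, -0.0000e+00,  1.2000e-02,
       -0.0000e+00]), 'tcp_pos': array([ 0.222, -0.503,  0.23 ]), 'orientation': array([-1.79897e+02, -2.00000e-02,  2.38200e+01]), 'ft_force': array([ 0.091, -0.055,  0.091]), 'moment': array([-0.032,  0.003,  0.036]), 'grip_force': np.float64(0.0), 'grip_width': np.float64(0.085)}
top 361.8322370160889 321.9223278447844 204.42449485672785 [0.478 0.021 1.454]
module [(0.68, [0.58, 0.288, 0.009])]
module_top [(0.7, [0.578, 0.283, 0.118]), (0.55, [0.612, 0.569, 0.114]), (0.22, [0.58, 0.285, 0.009])]
blank [(0.64, [0.376, -0.244, -0.002]), (0.57, [0.516, 0.286, 0.009])]
rack [(0.85, [0.548, 0.284, -0.006]), (0.42, [0.516, -0.082, -0.003])]
dock [(0.97, [0.516, -0.083, -0.003]), (0.83, [0.321, -0.563, 0.002])]
slot_floor [(0.94, [0.324, -0.563, 0.019]), (0.9, [0.515, -0.078, 0.018])]
mount_left [(0.73, [0.496, -0.003, 0.021]), (0.64, [0.298, -0.487, 0.022])]
mount_right [(0.73, [0.35, -0.637, 0.028]), (0.63, [0.536, -0.159, 0.019])]
scene 383.7369581676251 314.41354791731493 197.92024135296836 [1.296 0.525 1.11 ]
module [(0.98, [0.58, 0.283, 0.008]), (0.84, [0.614, 0.569, 0.002])]
module_top [(0.93, [0.614, 0.571, 0.12]), (0.72, [0.548, 0.285, -0.001]), (0.25, [0.772, 0.122, 0.001])]
blank [(0.7, [0.515, 0.282, 0.006]), (0.45, [0.577, 0.285, 0.121])]
rack [(0.89, [0.549, 0.287, -0.003]), (0.57, [0.506, -0.003, 0.026])]
dock [(0.75, [0.327, -0.556, -0.0]), (0.63, [0.515, -0.084, -0.004])]
slot_floor [(0.82, [0.52, -0.083, 0.017]), (0.63, [0.326, -0.564, 0.01])]
mount_left [(0.75, [0.503, -0.004, 0.026]), (0.62, [0.295, -0.485, 0.025])]
mount_right [(0.77, [0.537, -0.156, 0.02]), (0.64, [0.353, -0.637, 0.02])]
```

View pics/top0.png

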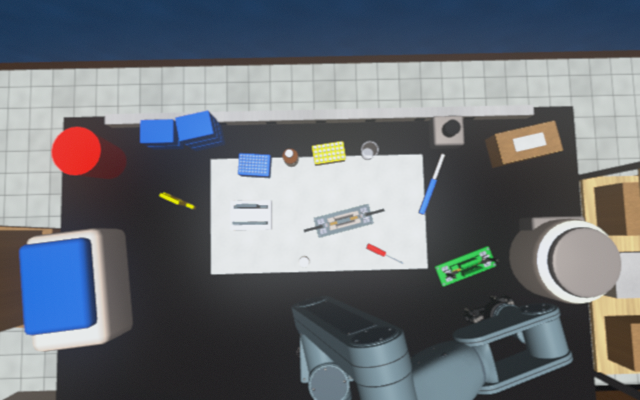

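View pics/scene0.png

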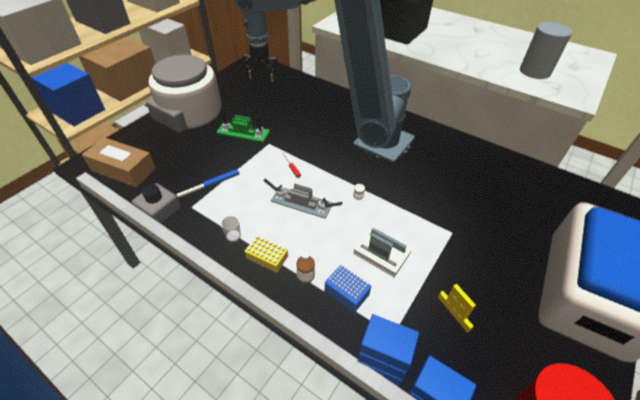

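```bash
cat > h.py <<'E'
from cell import r,optics
import numpy as np
from scipy.spatial.transform import Rotation as Ro
def pose():
    o=r.get_obs(); return np.array(o["tcp_pos"]),Ro.from_euler("xyz",o["orientation"],degrees=True)
def rel(p,R,ref=None):
    p0,R0=ref or pose()
    return (R0.inv().apply(np.array(p)-p0)/.04).round(3).tolist(),(np.degrees((R0.inv()*R).as_rotvec())/5).round(2).tolist()
def down(yaw): return Ro.from_euler("xyz",[180,0,yaw],degrees=True)
E
python3 - <<'E'
from h import *
print(optics.camera_info("wrist"))
print(rel([.48,-.083,.34],down(103)))
E
```

```text
{'fx': 309.70691628693146, 'fy': 309.70691628693146, 'cx': 319.4711263076831, 'cy': 196.1869858790453, 'T_tool_cam': array([[-1.27844955e-05, -9.61566356e-01, -2.74572656e-01,
         6.92689959e-02],
       [ 9.99999895e-01, -1.38142667e-04,  4.37220691e-04,
         1.24261553e-03],
       [-4.58346906e-04, -2.74572622e-01,  9.61566256e-01,
        -1.43336925e-01],
       [ 0.00000000e+00,  0.00000000e+00,  0.00000000e+00,
         1.00000000e+00]])}
([10.139, -7.004, -2.717], [-0.0, 0.0, -15.83])
```

drive_tool(
  dp=[
    [5,-3.5,-2.7],
    [10.1,-7,-2.7],
    [10.1,-7,-2.7],
    [10.1,-7,-2.7],
    [10.1,-7,-2.7],
    [10.1,-7,-2.7],
    [10.1,-7,-2.7],
    [10.1,-7,-2.7],
    [10.1,-7,-2.7],
    [10.1,-7,-2.7],
  ],
  twist=[
    [0,0,-1.4],
    [0,0,-2.8],
    [0,0,-4.2],
    [0,0,-5.6],
    [0,0,-7],
    [0,0,-8.4],
    [0,0,-9.8],
    [0,0,-11.2],
    [0,0,-12.6],
    [0,0,-14],
  ],
  hand=[0,0,0,0,0,0,0,0,0,0],
)

```text
t: 1.73
tcp_pos: [0.4344, -0.1551, 0.3228]
orientation: [180.0, 0.0, 94.2]
ft_force: [0.8, -0.3, 0.0]
grip_width: 0.0854
grip_force: 0.0
```

Run:
```python
from h import *
print(pose()[0],rel([.48,-.083,.34],down(103)))
```

```text
[ 0.43444521 -0.1550569   0.322808  ] ([1.714, 1.267, -0.43], [0.01, 0.01, -1.77])
```

drive_tool(
  dp=[
    [0.8,0.6,-0.2],
    [1.7,1.3,-0.4],
    [1.7,1.3,-0.4],
    [1.7,1.3,-0.4],
    [1.7,1.3,-0.4],
    [1.7,1.3,-0.4],
    [1.7,1.3,-0.4],
    [1.7,1.3,-0.4],
    [1.7,1.3,-0.4],
    [1.7,1.3,-0.4],
  ],
  twist=[
    [0,0,-0.9],
    [0,0,-1.8],
    [0,0,-1.8],
    [0,0,-1.8],
    [0,0,-1.8],
    [0,0,-1.8],
    [0,0,-1.8],
    [0,0,-1.8],
    [0,0,-1.8],
    [0,0,-1.8],
  ],
  hand=[0,0,0,0,0,0,0,0,0,0],
)

```text
t: 2.57
tcp_pos: [0.4809, -0.0865, 0.338]
orientation: [-180.0, 0.0, 102.7]
ft_force: [-0.5, 0.7, -0.1]
grip_width: 0.085
grip_force: 0.0
```

```bash
cat >> h.py <<'E'
def look(qs,name=None):
    import cv2
    p,R=pose(); im=optics.snapshot("wrist")
    if name: cv2.imwrite(f"pics/{name}.png",im)
    T=np.array(optics.camera_info("wrist")["T_tool_cam"])
    print("tcp",p.round(4),R.as_euler("xyz",degrees=True).round(2))
    for q in qs:
        for d in optics.landmark_of("wrist",q):
            X=T[:3,:3]@d["location"]+T[:3,3]
            print(q,round(d["p"],2),(R.apply(X)+p).round(4))
E
python3 - <<'E'
from h import *
look(("dock","slot_floor","mount_left","mount_right"),"wdock")
look(("dock","slot_floor","mount_left","mount_right"))
E
```

```text
tcp [ 0.4809 -0.0865  0.338 ] [-180.      0.    102.72]
dock 0.74 [ 5.185e-01 -7.950e-02  2.000e-04]
dock 0.71 [ 0.3775 -0.2435  0.0032]
slot_floor 0.71 [ 0.5167 -0.0803  0.0163]
slot_floor 0.54 [7.458e-01 2.632e-01 2.000e-04]
slot_floor 0.49 [ 0.5339 -0.163   0.0252]
mount_left 0.91 [ 0.5001 -0.0018  0.0234]
mount_left 0.67 [ 0.7879 -0.0291  0.0019]
mount_left 0.61 [7.736e-01 1.215e-01 5.000e-04]
mount_right 0.71 [ 0.5352 -0.1621  0.0261]
mount_right 0.35 [ 0.5    -0.0027  0.0265]
tcp [ 0.4812 -0.0858  0.3381] [180.     0.   102.81]
dock 0.85 [ 0.5163 -0.0808  0.0006]
slot_floor 0.57 [ 0.5175 -0.0816  0.0142]
mount_left 0.61 [ 0.5005 -0.0018  0.0244]
mount_left 0.59 [ 0.3797 -0.2426  0.0007]
mount_right 0.85 [ 0.5348 -0.1641  0.0274]
```

View pics/wdock.png

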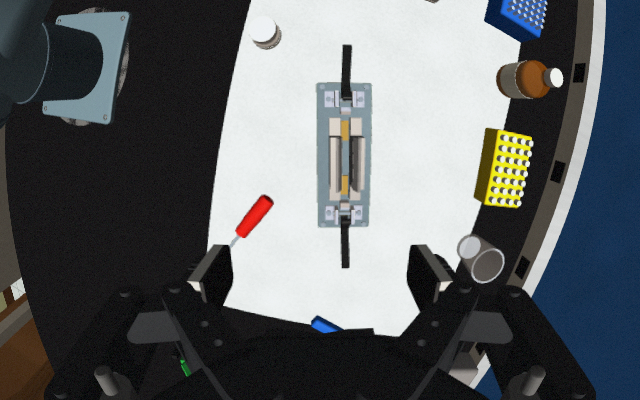

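```bash
cat >> h.py <<'E'
def rays(uv):
    c=optics.camera_info("wrist");d=(np.array(uv,float)-[c["cx"],c["cy"]])/c["fx"]
    th=np.linalg.norm(d,axis=1,keepdims=True);return np.hstack([d/np.maximum(th,1e-9)*np.sin(th),np.cos(th)]),np.array(c["T_tool_cam"])
def toplane(uv,z,pr):
    p,R=pr;v,T=rays(uv);o=R.apply(T[:3,3])+p;w=R.apply(v@T[:3,:3].T);return o+w*((z-o[2])/w[:,2:])
E
python3 - <<'E'
from h import *
import cv2
pr=pose();im=optics.snapshot("wrist")
for q in ("dock","lever_left","lever_right"):
    for d in optics.silhouettes("wrist",q)[:2]:
        m=d["mask"].astype(np.uint8);ys,xs=np.nonzero(m)
        print(q,d["p"],m.sum(),xs.min(),xs.max(),ys.min(),ys.max())
        if q=="dock" and m.sum()>3000:
            m=cv2.morphologyEx(m,cv2.MORPH_OPEN,np.ones((19,19),np.uint8))
            c=max(cv2.findContours(m,0,cv2.CHAIN_APPROX_NONE)[0],key=cv2.contourArea)[:,0,:]
            P=toplane(c,.012,pr)[:,:2]*1000
            print(cv2.minAreaRect(P.astype(np.float32)))
E
```

```text
dock 0.75 8547 315 371 45 269
((517.3230590820312, -82.09800720214844), (83.82861328125, 228.76617431640625), 13.304608345031738)
dock 0.6 199 171 189 346 375
lever_left 0.66 305 311 341 316 332
lever_left 0.56 521 341 351 45 101
lever_right 0.89 479 339 349 216 268
lever_right 0.64 1635 455 503 234 284
```

Run:
```python
from h import *
print(rel([.56,.23,.34],down(90)))
```

```text
([7.256, 3.672, -0.048], [0.0, -0.0, 2.57])
```

drive_tool(
  dp=[
    [0.9,0.45,0],
    [1.8,0.9,0],
    [2.7,1.4,0],
    [3.6,1.8,0],
    [4.5,2.3,0],
    [5.4,2.7,0],
    [6.3,3.2,0],
    [7.2,3.7,0],
    [7.2,3.7,0],
    [7.2,3.7,0],
  ],
  twist=[
    [0,0,0.5],
    [0,0,1],
    [0,0,1.5],
    [0,0,2],
    [0,0,2.6],
    [0,0,2.6],
    [0,0,2.6],
    [0,0,2.6],
    [0,0,2.6],
    [0,0,2.6],
  ],
  hand=[0,0,0,0,0,0,0,0,0,0],
)

```text
t: 4.1
tcp_pos: [0.5615, 0.2302, 0.337]
orientation: [-179.9, 0.0, 90.1]
ft_force: [-0.6, -1.0, 0.9]
grip_width: 0.0853
grip_force: 0.0
```

Run:
```python
from h import *
import cv2
look(("rack","module","module_top","blank"),"wrack")
pr=pose();im=optics.snapshot("wrist")
for q,z,k in (("rack",.034,9),("module",.115,1)):
    for d in optics.silhouettes("wrist",q)[:2]:
        m=d["mask"].astype(np.uint8);ys,xs=np.nonzero(m)
        print(q,d["p"],m.sum(),xs.min(),xs.max(),ys.min(),ys.max())
        m=cv2.morphologyEx(m,cv2.MORPH_OPEN,np.ones((k,k),np.uint8))
        c=max(cv2.findContours(m,0,cv2.CHAIN_APPROX_NONE)[0],key=cv2.contourArea)[:,0,:]
        print(cv2.minAreaRect((toplane(c,z,pr)[:,:2]*1000).astype(np.float32)))
```

```text
tcp [0.5615 0.2302 0.337 ] [-1.7992e+02  2.0000e-02  9.0060e+01]
rack 0.84 [0.5459 0.2873 0.0037]
module 0.92 [0.579  0.2798 0.0092]
module_top 0.68 [0.5803 0.2846 0.1211]
module_top 0.51 [ 0.7444  0.2623 -0.0019]
blank 0.84 [0.5214 0.2824 0.0104]
rack 0.93 6571 270 351 63 174
((564.4609375, 282.9114074707031), (161.04347229003906, 85.33965301513672), 89.68367767333984)
module 0.91 1120 327 342 74 163
((579.8141479492188, 284.5024108886719), (106.30496978759766, 17.500364303588867), 89.84555053710938)
```

View pics/wrack.png

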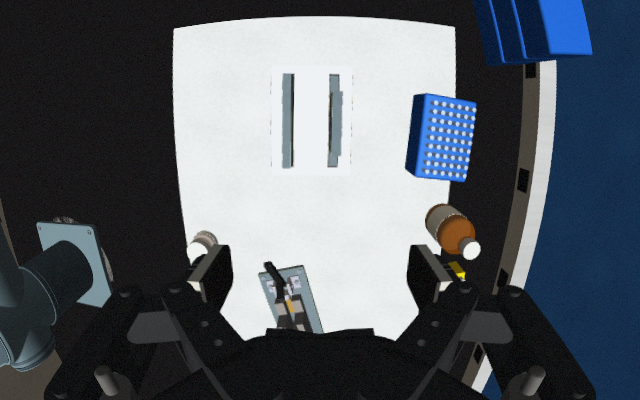

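Run:
```python
from h import *
import cv2
pr=pose();im=optics.snapshot("wrist")
c=im[64:176,322:350]
cv2.imwrite("pics/crop.png",cv2.resize(c,None,fx=5,fy=5,interpolation=cv2.INTER_NEAREST))
g=cv2.cvtColor(im,6)
for col in (332,334,336,338,340,341): print(col,[(int(a)) for a in g[80:172,col]])
print(toplane([[340,92],[340,156],[332,92],[332,156]],.123,pr).round(4).tolist())
print(toplane([[334,74],[334,167]],.038,pr).round(4).tolist())
```

```text
332 [138, 135, 135, 138, 135, 139, 139, 109, 122, 130, 128, 133, 131, 134, 129, 132, 134, 135, 136, 134, 137, 135, 137, 135, 130, 134, 134, 133, 132, 132, 133, 133, 135, 133, 134, 135, 136, 133, 136, 136, 135, 132, 136, 132, 133, 136, 136, 134, 136, 136, 136, 134, 136, 137, 135, 135, 138, 137, 139, 136, 138, 136, 137, 137, 136, 136, 136, 139, 134, 134, 134, 140, 164, 150, 144, 144, 143, 144, 142, 143, 140, 139, 138, 127, 93, 226, 241, 241, 241, 240, 241, 240]
334 [134, 138, 139, 135, 139, 138, 138, 113, 121, 131, 128, 130, 134, 131, 131, 134, 133, 136, 135, 136, 133, 131, 136, 134, 134, 133, 134, 133, 135, 132, 130, 133, 133, 135, 132, 138, 135, 133, 135, 134, 139, 136, 136, 135, 134, 134, 131, 133, 136, 135, 134, 136, 137, 138, 137, 136, 137, 137, 137, 138, 139, 137, 137, 140, 136, 138, 136, 135, 136, 137, 136, 139, 164, 151, 144, 142, 142, 144, 142, 142, 143, 141, 136, 126, 95, 225, 240, 241, 241, 241, 240, 241]
336 [136, 139, 135, 136, 138, 138, 136, 116, 123, 132, 134, 129, 129, 132, 132, 131, 132, 132, 130, 135, 133, 136, 134, 138, 137, 136, 136, 135, 135, 131, 133, 132, 132, 13
[... 1137 characters left out ...]
 241, 241, 241, 241, 241, 241, 241, 241, 241, 240, 241, 241, 242, 241, 241, 241, 241]
341 [241, 240, 240, 241, 240, 241, 241, 241, 221, 186, 175, 176, 169, 163, 165, 164, 212, 215, 215, 194, 186, 184, 182, 184, 184, 182, 186, 226, 228, 230, 228, 230, 229, 228, 226, 226, 225, 226, 223, 225, 226, 225, 224, 223, 223, 221, 225, 226, 223, 222, 221, 218, 220, 217, 216, 224, 234, 232, 233, 224, 222, 222, 222, 222, 221, 220, 221, 236, 241, 240, 241, 241, 241, 241, 241, 241, 241, 241, 242, 241, 240, 241, 242, 241, 241, 241, 240, 240, 241, 240, 241, 241]
[[0.5859, 0.316, 0.123], [0.5862, 0.2414, 0.123], [0.5768, 0.316, 0.123], [0.5768, 0.2414, 0.123]]
[[0.5832, 0.3469, 0.038], [0.5833, 0.2123, 0.038]]
```

View pics/crop.png

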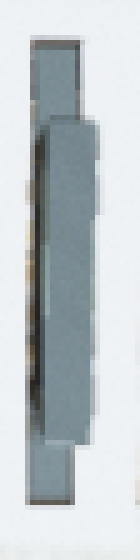

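Run:
```python
from h import *
print(rel([.580,.2835,.089],down(89.9)))
```

```text
([1.413, 0.449, 6.237], [0.01, -0.0, -0.03])
```

drive_tool(
  dp=[
    [0.5,0.2,0.8],
    [1,0.4,1.6],
    [1.4,0.45,2.4],
    [1.4,0.45,3.2],
    [1.4,0.45,4],
    [1.4,0.45,4.4],
    [1.4,0.45,4.4],
    [1.4,0.45,4.4],
    [1.4,0.45,4.4],
    [1.4,0.45,4.4],
  ],
  twist=[
    [0,0,0],
    [0,0,0],
    [0,0,0],
    [0,0,0],
    [0,0,0],
    [0,0,0],
    [0,0,0],
    [0,0,0],
    [0,0,0],
    [0,0,0],
  ],
  hand=[0.5,0.5,0.5,0.5,0.5,0.5,0.5,0.5,0.5,0.5],
)

```text
t: 5.38
tcp_pos: [0.5812, 0.2841, 0.1646]
orientation: [179.8, -0.1, 89.8]
ft_force: [-0.5, -0.4, 1.1]
grip_width: 0.0424
grip_force: 0.0
```

Run:
```python
from h import *
look(("module","module_top"),"w3");look(("module","module_top"))
print(rel([.580,.2835,.089],down(89.9)))
```

```text
tcp [0.5812 0.2841 0.1646] [ 1.7977e+02 -7.0000e-02  8.9800e+01]
module 0.8 [0.5756 0.2804 0.0067]
module_top 0.75 [0.5783 0.2822 0.1251]
module_top 0.44 [ 0.7429  0.2604 -0.002 ]
tcp [0.5806 0.2841 0.1638] [ 1.7983e+02 -5.0000e-02  8.9810e+01]
module 0.64 [0.5167 0.2813 0.0089]
module 0.6 [0.5779 0.2804 0.0072]
module_top 0.84 [0.578  0.2837 0.1241]
([-0.013, -0.002, 1.845], [0.01, -0.0, -0.02])
```

View pics/w3.png

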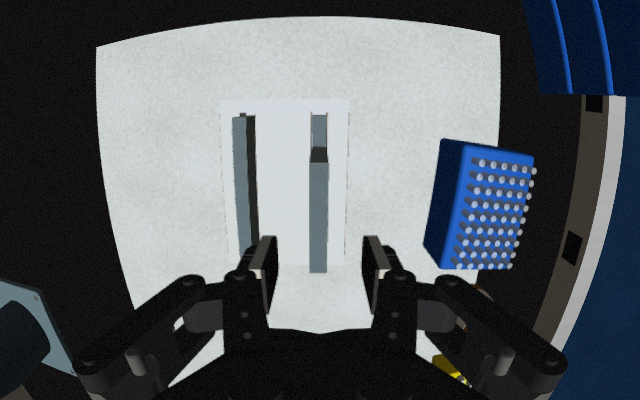

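Run:
```python
from h import *
import cv2
p=np.array([.5809,.2841,.1642]);R=down(89.8)
im=cv2.imread("pics/w3.png",0)
print(im[140:170,319].tolist(),im[262:282,319].tolist());print(im[220,300:340].tolist())
print(toplane([[319,161],[319,272.5],[309.5,220],[328,220]],.123,(p,R)).round(4).tolist())
```

```text
[109, 113, 111, 112, 112, 110, 84, 57, 47, 46, 46, 46, 48, 50, 41, 45, 48, 45, 48, 47, 42, 44, 70, 114, 109, 110, 108, 108, 108, 109] [115, 114, 113, 110, 112, 112, 112, 112, 110, 111, 122, 181, 197, 200, 205, 203, 203, 201, 201, 203]
[214, 214, 217, 214, 215, 213, 214, 217, 212, 137, 114, 111, 111, 109, 112, 112, 110, 110, 109, 111, 110, 112, 111, 112, 112, 113, 108, 136, 186, 215, 213, 216, 215, 215, 216, 215, 217, 215, 217, 217]
[[0.5809, 0.3218, 0.123], [0.5806, 0.2456, 0.123], [0.5747, 0.284, 0.123], [0.5865, 0.2839, 0.123]]
```

drive_tool(
  dp=[
    [0,0,0.6],
    [0,0,1.2],
    [0,0,1.7],
    [0,0,1.85],
    [0,0,1.85],
    [0,0,1.85],
    [0,0,1.85],
    [0,0,1.85],
    [0,0,1.85],
    [0,0,1.85],
  ],
  twist=[
    [0,0,0],
    [0,0,0],
    [0,0,0],
    [0,0,0],
    [0,0,0],
    [0,0,0],
    [0,0,0],
    [0,0,0],
    [0,0,0],
    [0,0,0],
  ],
  hand=[0.5,0.5,0.5,0.5,0.5,0.5,0.7,1,1,1],
)

```text
t: 6.52
tcp_pos: [0.5807, 0.2843, 0.0898]
orientation: [179.8, -0.1, 89.8]
ft_force: [-0.1, 0.5, 6.0]
grip_width: 0.0111
grip_force: 59.9
```

drive_tool(
  dp=[
    [0,0,0],
    [0,0,0],
    [0,0,0],
    [0,0,0],
    [0,0,-0.1],
    [0,0,-0.2],
    [0,0,-0.3],
    [0,0,-0.4],
    [0,0,-0.5],
    [0,0,-0.5],
  ],
  twist=[
    [0,0,0],
    [0,0,0],
    [0,0,0],
    [0,0,0],
    [0,0,0],
    [0,0,0],
    [0,0,0],
    [0,0,0],
    [0,0,0],
    [0,0,0],
  ],
  hand=[1,1,1,1,1,1,1,1,1,1],
)

```text
t: 7.35
tcp_pos: [0.58, 0.2841, 0.1091]
orientation: [180.0, -0.0, 89.8]
ft_force: [-0.3, -0.1, -2.3]
grip_width: 0.0115
grip_force: 58.8
```

drive_tool(
  dp=[
    [0,0,-0.5],
    [0,0,-1.2],
    [0,0,-2],
    [0,0,-2.8],
    [0,0,-3.5],
    [0,0,-4],
    [0,0,-4],
    [0,0,-4],
    [0,0,-4],
    [0,0,-4],
  ],
  twist=[
    [0,0,0],
    [0,0,0],
    [0,0,0],
    [0,0,0],
    [0,0,0],
    [0,0,0],
    [0,0,0],
    [0,0,0],
    [0,0,0],
    [0,0,0],
  ],
  hand=[1,1,1,1,1,1,1,1,1,1],
)

```text
t: 8.18
tcp_pos: [0.5786, 0.2836, 0.2653]
orientation: [-179.7, 0.1, 89.8]
ft_force: [0.5, -0.0, -2.2]
grip_width: 0.0111
grip_force: 59.6
```

Run:
```python
from h import *
print(pose()[0],rel([.5172,-.0812,.26],down(103)))
look(("module",))
```

```text
[0.57856997 0.28361147 0.26529825] ([-9.125, -1.505, 0.151], [-0.05, 0.01, -2.64])
tcp [0.5786 0.2836 0.2653] [-1.7973e+02  8.0000e-02  8.9820e+01]
module 0.78 [0.5736 0.2785 0.1846]
```

drive_tool(
  dp=[
    [-0.5,-0.1,0],
    [-1.4,-0.2,0],
    [-2.3,-0.4,0],
    [-3.2,-0.5,0],
    [-4.1,-0.7,0],
    [-5,-0.8,0],
    [-5.9,-1,0],
    [-6.8,-1.1,0],
    [-7.6,-1.3,0],
    [-8.2,-1.4,0],
  ],
  twist=[
    [0,0,-0.2],
    [0,0,-0.4],
    [0,0,-0.7],
    [0,0,-1],
    [0,0,-1.3],
    [0,0,-1.6],
    [0,0,-1.9],
    [0,0,-2.2],
    [0,0,-2.4],
    [0,0,-2.6],
  ],
  hand=[1,1,1,1,1,1,1,1,1,1],
)

```text
t: 9.12
tcp_pos: [0.5214, -0.0463, 0.2671]
orientation: [-179.9, -0.0, 102.8]
ft_force: [0.7, 0.6, -2.1]
grip_width: 0.0114
grip_force: 59.5
```

Run:
```python
from h import *
print(pose()[0],rel([.5172,-.0812,.26],down(103)))
```

```text
[ 0.52140121 -0.04634736  0.26711115] ([-0.826, -0.295, 0.178], [-0.02, -0.0, -0.04])
```

drive_tool(
  dp=[
    [-0.3,-0.1,0.1],
    [-0.6,-0.2,0.3],
    [-0.8,-0.3,0.6],
    [-0.83,-0.3,1],
    [-0.83,-0.3,1.4],
    [-0.83,-0.3,1.8],
    [-0.83,-0.3,2],
    [-0.83,-0.3,2.1],
    [-0.83,-0.3,2.1],
    [-0.83,-0.3,2.1],
  ],
  twist=[
    [0,0,0],
    [0,0,0],
    [0,0,0],
    [0,0,0],
    [0,0,0],
    [0,0,0],
    [0,0,0],
    [0,0,0],
    [0,0,0],
    [0,0,0],
  ],
  hand=[1,1,1,1,1,1,1,1,1,1],
)

```text
t: 9.95
tcp_pos: [0.5188, -0.0786, 0.1843]
orientation: [180.0, 0.0, 102.9]
ft_force: [0.6, 0.0, -1.0]
grip_width: 0.0108
grip_force: 59.4
```

Run:
```python
from h import *
import cv2
print(pose()[0],rel([.5172,-.0812,.164],down(103)))
look(("module","dock","mount_left","slot_floor"),"w5")
im=cv2.imread("pics/w5.png")[80:330,240:400];cv2.imwrite("pics/w5c.png",cv2.resize(im,None,fx=2.4,fy=2.4))
```

```text
[ 0.51878098 -0.078648    0.18427338] ([-0.053, -0.053, 0.507], [0.0, 0.0, -0.03])
tcp [ 0.5188 -0.0786  0.1843] [179.98   0.   102.85]
module 0.94 [ 0.5163 -0.0815  0.1035]
dock 0.82 [ 0.5151 -0.0801 -0.0011]
mount_left 0.8 [ 0.5034 -0.003   0.0245]
mount_left 0.54 [0.7699 0.1186 0.0017]
mount_left 0.39 [ 0.365   0.0819 -0.0025]
mount_left 0.23 [ 0.5163 -0.0796  0.2165]
```

View pics/w5c.png

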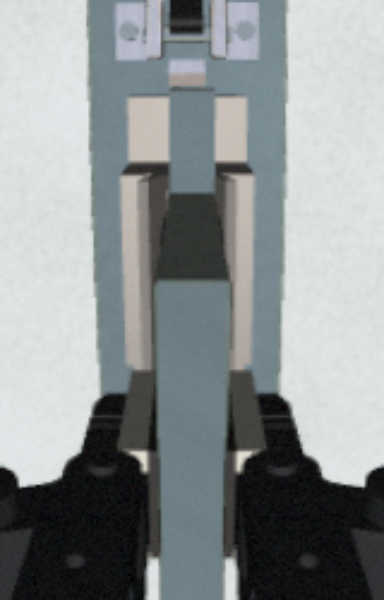

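Run:
```python
from h import *
import cv2
p,R=pose(); g=cv2.imread("pics/w5.png",0)
print(g[100:130,320].tolist())
X=toplane([[320,116.5],[320,196.5]],.132,(p,R)); X[1]=toplane([[320,196.5]],.217,(p,R))[0]
print(((R.inv().apply(X-p))*1000).round(1))
```

```text
[129, 130, 133, 134, 146, 176, 186, 185, 185, 186, 171, 159, 159, 158, 158, 148, 110, 92, 119, 124, 126, 124, 124, 124, 126, 124, 125, 124, 124, 126]
[[ 64.2   0.2  52.8]
 [ 36.5  -0.  -32.2]]
```

drive_tool(
  dp=[
    [-0.05,-0.045,0],
    [-0.05,-0.045,0.2],
    [-0.05,-0.045,0.4],
    [-0.05,-0.045,0.6],
    [-0.05,-0.045,0.75],
    [-0.05,-0.045,0.9],
    [-0.05,-0.045,0.9],
    [-0.05,-0.045,0.9],
    [-0.05,-0.045,0.9],
    [-0.05,-0.045,0.9],
  ],
  twist=[
    [0,0,0],
    [0,0,0],
    [0,0,0],
    [0,0,0],
    [0,0,0],
    [0,0,0],
    [0,0,0],
    [0,0,0],
    [0,0,0],
    [0,0,0],
  ],
  hand=[1,1,1,1,1,1,1,1,1,1],
)

```text
t: 11.03
tcp_pos: [0.5171, -0.0813, 0.1481]
orientation: [-180.0, -0.0, 102.8]
ft_force: [-0.0, 1.0, -2.4]
grip_width: 0.0113
grip_force: 60.1
```

Run:
```python
from h import *
p,R=pose();print(p,r.get_obs()["moment"],rel([.517,-.0808,.101],down(103)))
look(("module","dock"))
```

```text
[ 0.5171019  -0.08125346  0.14812002] [ 0.07368346 -0.08736746  0.00315189] ([0.012, 0.0, 1.178], [-0.0, -0.0, -0.03])
tcp [ 0.5171 -0.0813  0.1481] [-179.99   -0.    102.83]
module 0.73 [ 0.5129 -0.0862  0.0684]
dock 0.84 [ 0.5183 -0.0803 -0.0012]
dock 0.53 [ 0.5125 -0.0862  0.0673]
```

drive_tool(
  dp=[
    [0.01,0,0.1],
    [0.01,0,0.2],
    [0.01,0,0.3],
    [0.01,0,0.4],
    [0.01,0,0.5],
    [0.01,0,0.6],
    [0.01,0,0.7],
    [0.01,0,0.75],
    [0.01,0,0.75],
    [0.01,0,0.75],
  ],
  twist=[
    [0,0,0],
    [0,0,0],
    [0,0,0],
    [0,0,0],
    [0,0,0],
    [0,0,0],
    [0,0,0],
    [0,0,0],
    [0,0,0],
    [0,0,0],
  ],
  hand=[1,1,1,1,1,1,1,1,1,1],
)

```text
t: 12.02
tcp_pos: [0.517, -0.0808, 0.1179]
orientation: [-180.0, -0.0, 102.8]
ft_force: [0.1, -0.5, -2.7]
grip_width: 0.0111
grip_force: 60.0
```

Run:
```python
from h import *
p,R=pose();print(p,r.get_obs()["moment"],rel([.517,-.0808,.101],down(103)))
look((),"w6")
import cv2
im=cv2.imread("pics/w6.png")[60:330,240:400];cv2.imwrite("pics/w6c.png",cv2.resize(im,None,fx=2.2,fy=2.2))
```

```text
[ 0.51699279 -0.08080589  0.11787574] [ 0.06508898 -0.18711674  0.07771285] ([-0.0, 0.0, 0.422], [-0.0, -0.0, -0.04])
tcp [ 0.517  -0.0808  0.1179] [-1.7999e+02 -2.0000e-02  1.0282e+02]
```

View pics/w6c.png

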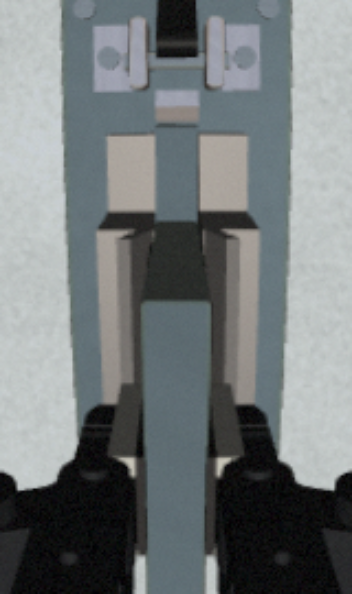

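drive_tool(
  dp=[
    [0,0,0.08],
    [0,0,0.16],
    [0,0,0.24],
    [0,0,0.32],
    [0,0,0.38],
    [0,0,0.41],
    [0,0,0.41],
    [0,0,0.41],
    [0,0,0.41],
    [0,0,0.41],
  ],
  twist=[
    [0,0,0],
    [0,0,0],
    [0,0,0],
    [0,0,0],
    [0,0,0],
    [0,0,0],
    [0,0,0],
    [0,0,0],
    [0,0,0],
    [0,0,0],
  ],
  hand=[1,1,1,1,1,1,1,1,1,1],
)

```text
t: 12.9
tcp_pos: [0.5171, -0.0809, 0.1017]
orientation: [180.0, -0.0, 102.8]
ft_force: [0.9, -0.2, -3.2]
grip_width: 0.0108
grip_force: 59.9
```

drive_tool(
  dp=[
    [0,0,0.01],
    [0,0,0.02],
    [0,0,0.03],
    [0,0,0.03],
    [0,0,0.03],
    [0,0,0.03],
    [0,0,0.03],
    [0,0,0.03],
    [0,0,0.03],
    [0,0,0.03],
  ],
  twist=[
    [0,0,0],
    [0,0,0],
    [0,0,0],
    [0,0,0],
    [0,0,0],
    [0,0,0],
    [0,0,0],
    [0,0,0],
    [0,0,0],
    [0,0,0],
  ],
  hand=[1,1,1,1,1,1,1,1,1,1],
)

```text
t: 13.73
tcp_pos: [0.5171, -0.0809, 0.1005]
orientation: [180.0, 0.0, 102.8]
ft_force: [1.3, 0.0, -1.5]
grip_width: 0.0113
grip_force: 60.2
```

drive_tool(
  dp=[
    [0,0,0.005],
    [0,0,0.01],
    [0,0,0.015],
    [0,0,0.02],
    [0,0,0.025],
    [0,0,0.025],
    [0,0,0.025],
    [0,0,0.025],
    [0,0,0.025],
    [0,0,0.025],
  ],
  twist=[
    [0,0,0],
    [0,0,0],
    [0,0,0],
    [0,0,0],
    [0,0,0],
    [0,0,0],
    [0,0,0],
    [0,0,0],
    [0,0,0],
    [0,0,0],
  ],
  hand=[1,1,1,1,1,1,1,1,1,1],
)

```text
t: 14.57
tcp_pos: [0.5171, -0.0809, 0.0994]
orientation: [180.0, 0.0, 102.8]
ft_force: [1.7, 0.1, -1.5]
grip_width: 0.0111
grip_force: 60.1
```

drive_tool(
  dp=[
    [0,0,0.005],
    [0,0,0.01],
    [0,0,0.015],
    [0,0,0.02],
    [0,0,0.025],
    [0,0,0.025],
    [0,0,0.025],
    [0,0,0.025],
    [0,0,0.025],
    [0,0,0.025],
  ],
  twist=[
    [0,0,0],
    [0,0,0],
    [0,0,0],
    [0,0,0],
    [0,0,0],
    [0,0,0],
    [0,0,0],
    [0,0,0],
    [0,0,0],
    [0,0,0],
  ],
  hand=[1,1,1,1,1,1,1,1,1,1],
)

```text
t: 15.4
tcp_pos: [0.5172, -0.081, 0.0988]
orientation: [180.0, 0.0, 102.8]
ft_force: [-0.3, 0.2, 5.2]
grip_width: 0.0114
grip_force: 61.2
```

drive_tool(
  dp=[
    [0,0,-0.01],
    [0,0,-0.01],
    [0,0,-0.01],
    [0,0,-0.01],
    [0,0,-0.01],
    [0,0,-0.01],
    [0,0,-0.01],
    [0,0,-0.01],
    [0,0,-0.01],
    [0,0,-0.01],
  ],
  twist=[
    [0,0,0],
    [0,0,0],
    [0,0,0],
    [0,0,0],
    [0,0,0],
    [0,0,0],
    [0,0,0],
    [0,0,0],
    [0,0,0],
    [0,0,0],
  ],
  hand=[1,0.9,0.8,0.7,0.6,0.5,0.5,0.5,0.5,0.5],
)

```text
t: 16.23
tcp_pos: [0.517, -0.0808, 0.0989]
orientation: [-180.0, -0.0, 102.8]
ft_force: [-0.3, 0.3, 0.4]
grip_width: 0.0424
grip_force: 0.0
```

drive_tool(
  dp=[
    [0,0,-0.1],
    [0,0,-0.3],
    [0,0,-0.7],
    [0,0,-1.2],
    [0,0,-2],
    [0,0,-3],
    [0,0,-4],
    [0,0,-5],
    [0,0,-5.5],
    [0,0,-5.5],
  ],
  twist=[
    [0,0,0],
    [0,0,0],
    [0,0,0],
    [0,0,0],
    [0,0,0],
    [0,0,0],
    [0,0,0],
    [0,0,0],
    [0,0,0],
    [0,0,0],
  ],
  hand=[0.5,0.5,0.5,0.5,0.5,0.5,0.5,0.5,0.5,0.5],
)

```text
t: 17.07
tcp_pos: [0.5192, -0.0816, 0.3259]
orientation: [179.4, 0.4, 102.8]
ft_force: [0.1, 0.3, 1.1]
grip_width: 0.0428
grip_force: 0.0
```

Run:
```python
from h import *
import cv2
look(("module","module_top","dock","mount_left","mount_right","lever_left","lever_right"),"w7")
look(("module","module_top","dock","mount_left","mount_right","lever_left","lever_right"))
im=cv2.imread("pics/w7.png")[30:330,220:420];cv2.imwrite("pics/w7c.png",cv2.resize(im,None,fx=2,fy=2))
```

```text
tcp [ 0.5192 -0.0816  0.3259] [179.43   0.38 102.83]
module 0.8 [ 0.5103 -0.0853  0.0151]
module 0.71 [ 0.3793 -0.2437 -0.0004]
module_top 0.88 [ 0.5117 -0.0814  0.1344]
dock 0.8 [ 5.19e-01 -7.72e-02 -1.00e-04]
dock 0.75 [ 0.3262 -0.5609  0.0006]
mount_left 0.92 [ 0.2943 -0.4862  0.0256]
mount_left 0.61 [ 0.5036 -0.0026  0.0283]
mount_right 0.82 [ 0.3496 -0.638   0.0255]
mount_right 0.67 [ 0.534  -0.1613  0.0236]Traceback (most recent call last):
  File "<stdin>", line 3, in <module>
  File "h.py", line 17, in look
    for d in optics.landmark_of("wrist",q):
             ~~~~~~~~~~~~~~~~~~^^^^^^^^^^^
ValueError: it knows: beaker, blank, dock, driver, jar, module, module_top, mount_left, mount_right, pipette, rack, reagent, slot_floor, tip_box, tube_rack
```

Run:
```python
from h import *
import cv2
look((),"w8")
im=cv2.imread("pics/w8.png")[20:300,290:390];cv2.imwrite("pics/w8c.png",cv2.resize(im,None,fx=2.14,fy=2.14))
for q in ("lever_left","lever_right"):
    for d in optics.silhouettes("wrist",q):
        ys,xs=np.nonzero(d["mask"]);print(q,d["p"],xs.min(),xs.max(),ys.min(),ys.max())
```

```text
tcp [ 0.5163 -0.0806  0.3172] [-1.7984e+02 -1.1000e-01  1.0282e+02]
lever_left 0.97 316 325 40 98
lever_right 0.86 317 326 219 274
lever_right 0.22 315 327 115 207
```

View pics/w8c.png

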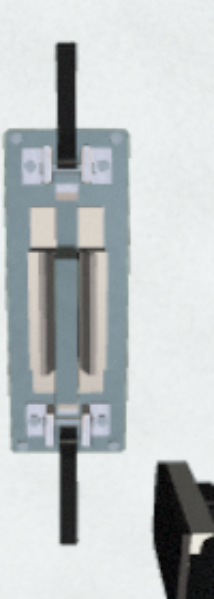

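Run:
```python
from h import *
p=np.array([.5165,-.0808,.3175]);R=down(102.83)
D=np.array([.5172,-.0817]);a=np.radians(13.);ey=np.array([-np.sin(a),np.cos(a)]);ex=np.array([np.cos(a),np.sin(a)])
for n,uv,z in (("L tip",[321,39.6],.066),("R tip",[322,274.5],.066),("L brk top",[322,20+145/2.14],.03),("L brk bot",[322,20+185/2.14],.03),("R brk top",[322,20+405/2.14],.03),("R brk bot",[322,20+447/2.14],.03),("base t",[320,20+129/2.14],.012),("base b",[320,20+451/2.14],.012)):
    X=toplane([uv],z,(p,R))[0,:2]-D; print(n,(X@ex*1000).round(1),(X@ey*1000).round(1))
```

```text
L tip 1.9 160.5
R tip 2.7 -162.9
L brk top 3.3 100.2
L brk bot 3.2 74.1
R brk top 3.0 -73.9
R brk bot 3.0 -104.9
base t 0.6 112.3
base b 0.0 -115.3
```

```bash
cat >> h.py <<'E'
D=np.array([.5172,-.0817]);YAW=13.
def lev(s,yh,th,phi,gap=0,dx=0,behind=14):
    """s=+1 left,-1 right; mm; returns TCP pos and rotation"""
    R0=down(90+YAW);R=R0*Ro.from_rotvec([0,-s*np.radians(phi),0])
    a=np.radians(YAW);ey=np.array([-np.sin(a),np.cos(a),0]);ex=np.array([np.cos(a),np.sin(a),0])
    B=np.r_[D*1000,0]+s*ey*(yh+85*np.sin(th)+10*np.cos(th))+np.array([0,0,24+85*np.cos(th)-10*np.sin(th)])
    p=B+ex*dx+R.apply([s*(11+gap),0,behind]);return p/1000,R
E
python3 - <<'E'
from h import *
print(pose()[0])
p,R=lev(1,85.5,.96,40,15,0,-90);print(p,rel(p,R))
p2,R2=lev(1,85.5,.96,40,15);print(p2,rel(p2,R2,(p,R)))
p,R=lev(-1,87.5,.96,40,15,0,-90);print(p,rel(p,R))
E
```

```text
[ 0.51664011 -0.0807664   0.31772888]
[0.46351891 0.15081834 0.11678881] ([5.934, -0.001, 5.031], [-0.03, -8.01, -0.03])
[0.47855687 0.08568178 0.03712018] ([-0.0, 0.0, 2.6], [0.0, 0.0, 0.0])
[ 0.57133099 -0.31616708  0.11678881] ([-6.048, 0.037, 5.016], [-0.01, 7.99, -0.04])
```

drive_tool(
  dp=[
    [0.8,0,0],
    [1.7,0,0],
    [2.6,0,0],
    [3.5,0,0.3],
    [4.3,0,0.8],
    [5,0,1.4],
    [5.6,0,2.1],
    [5.93,0,2.9],
    [5.93,0,3.7],
    [5.93,0,4.4],
  ],
  twist=[
    [0,-0.9,0],
    [0,-1.8,0],
    [0,-2.7,0],
    [0,-3.6,0],
    [0,-4.5,0],
    [0,-5.4,0],
    [0,-6.3,0],
    [0,-7.2,0],
    [0,-8,0],
    [0,-8,0],
  ],
  hand=[1,1,1,1,1,1,1,1,1,1],
)

```text
t: 18.35
tcp_pos: [0.4623, 0.1525, 0.1388]
orientation: [-179.7, 40.2, 103.3]
ft_force: [0.2, -0.1, -0.3]
grip_width: -0.0001
grip_force: 0.0
```

Run:
```python
from h import *
print(pose()[0],r.get_obs()["orientation"],r.get_obs()["joint_pos"])
print(rel(*lev(1,85.5,.96,40,15,0,-90)),rel(*lev(1,85.5,.96,40,15)))
```

```text
[0.46231279 0.15253069 0.13884063] [-179.65461945   40.20410055  103.34376931] [ 30.90076199  25.71606388  99.3232277  -39.65016349  74.07628603
  35.56044294]
([0.319, 0.022, 0.452], [-0.02, 0.04, 0.05]) ([0.328, 0.028, 3.052], [-0.02, 0.04, 0.05])
```

drive_tool(
  dp=[
    [0.3,0.02,0.4],
    [0.33,0.02,0.9],
    [0.33,0.02,1.4],
    [0.33,0.02,1.9],
    [0.33,0.02,2.4],
    [0.33,0.02,2.8],
    [0.33,0.02,3.05],
    [0.33,0.02,3.05],
    [0.33,0.02,3.05],
    [0.33,0.02,3.05],
  ],
  twist=[
    [0,0,0],
    [0,0,0],
    [0,0,0],
    [0,0,0],
    [0,0,0],
    [0,0,0],
    [0,0,0],
    [0,0,0],
    [0,0,0],
    [0,0,0],
  ],
  hand=[1,1,1,1,1,1,1,1,1,1],
)

```text
t: 19.18
tcp_pos: [0.4808, 0.0845, 0.0414]
orientation: [179.9, 40.0, 102.8]
ft_force: [0.5, -0.3, 0.3]
grip_width: -0.0
grip_force: 0.0
```

Run:
```python
from h import *
p0=lev(1,85.5,.96,40,15)
print(rel(*lev(1,85.5,.96,40,15)))
for th in np.arange(.96,.2,-.1):
    print(round(th,2),rel(*lev(1,85.5,th,np.degrees(th)*.75,0)))
```

```text
([0.1, -0.048, 0.056], [-0.01, -0.0, -0.03])
0.96 ([-0.282, -0.046, 0.061], [-0.01, -0.25, -0.03])
0.86 ([-0.459, -0.046, -0.029], [-0.01, 0.61, -0.03])
0.76 ([-0.643, -0.046, -0.1], [-0.01, 1.47, -0.03])
0.66 ([-0.832, -0.045, -0.153], [-0.01, 2.33, -0.03])
0.56 ([-1.026, -0.045, -0.185], [-0.01, 3.18, -0.03])
0.46 ([-1.22, -0.044, -0.198], [-0.01, 4.04, -0.03])
0.36 ([-1.415, -0.043, -0.19], [-0.01, 4.9, -0.04])
0.26 ([-1.607, -0.043, -0.163], [-0.0, 5.76, -0.04])
```

drive_tool(
  dp=[
    [-0.2,-0.05,0.06],
    [-0.28,-0.05,0.06],
    [-0.37,-0.05,0.02],
    [-0.46,-0.05,-0.03],
    [-0.55,-0.05,-0.06],
    [-0.64,-0.05,-0.1],
    [-0.74,-0.05,-0.13],
    [-0.83,-0.05,-0.15],
    [-0.93,-0.05,-0.17],
    [-1.03,-0.05,-0.185],
  ],
  twist=[
    [0,0,0],
    [0,-0.2,0],
    [0,0.2,0],
    [0,0.6,0],
    [0,1,0],
    [0,1.5,0],
    [0,1.9,0],
    [0,2.3,0],
    [0,2.8,0],
    [0,3.2,0],
  ],
  hand=[1,1,1,1,1,1,1,1,1,1],
)

```text
t: 20.02
tcp_pos: [0.4844, 0.0575, 0.0739]
orientation: [179.9, 23.9, 102.8]
ft_force: [-0.4, 1.5, -1.0]
grip_width: -0.0003
grip_force: 0.7
```

Run:
```python
from h import *
for q in ("lever_left",):
    pr=pose();optics.snapshot("wrist")
    for d in optics.silhouettes("wrist",q):
        ys,xs=np.nonzero(d["mask"]);print(q,d["p"],xs.min(),xs.max(),ys.min(),ys.max())
o=r.get_obs();print(o["ft_force"],o["moment"])
for th in (.56,.5,.46,.41,.36,.31,.26,.21): print(th,rel(*lev(1,85.5,th,np.degrees(th)*.75,0)))
```

```text
lever_left 0.71 265 378 199 280
lever_left 0.15 85 174 83 177
[-0.14395679  1.43920613  0.05436837] [0.21489861 0.05291491 0.04699506]
0.56 ([0.046, 0.009, 0.012], [0.0, -0.01, -0.07])
0.5 ([-0.064, 0.009, -0.03], [0.0, 0.51, -0.07])
0.46 ([-0.138, 0.01, -0.054], [0.0, 0.85, -0.07])
0.41 ([-0.232, 0.01, -0.08], [0.01, 1.28, -0.07])
0.36 ([-0.327, 0.011, -0.101], [0.01, 1.71, -0.07])
0.31 ([-0.423, 0.011, -0.116], [0.01, 2.14, -0.07])
0.26 ([-0.519, 0.012, -0.127], [0.01, 2.57, -0.07])
0.21 ([-0.615, 0.012, -0.133], [0.01, 3.0, -0.07])
```

drive_tool(
  dp=[
    [-0.03,0,-0.02],
    [-0.06,0,-0.03],
    [-0.14,0,-0.05],
    [-0.2,0,-0.07],
    [-0.26,0,-0.085],
    [-0.33,0,-0.1],
    [-0.38,0,-0.11],
    [-0.42,0,-0.115],
    [-0.42,0,-0.115],
    [-0.42,0,-0.115],
  ],
  twist=[
    [0,0.2,0],
    [0,0.5,0],
    [0,0.85,0],
    [0,1.1,0],
    [0,1.4,0],
    [0,1.7,0],
    [0,1.9,0],
    [0,2.1,0],
    [0,2.1,0],
    [0,2.1,0],
  ],
  hand=[1,1,1,1,1,1,1,1,1,1],
)

```text
t: 20.95
tcp_pos: [0.487, 0.0442, 0.0841]
orientation: [-180.0, 13.6, 102.8]
ft_force: [0.3, -0.2, -0.2]
grip_width: -0.0002
grip_force: 0.0
```

Run:
```python
from h import *
o=r.get_obs();print(o["ft_force"],o["moment"])
for th in (.31,.26,.21,.16,.12,.08,.04,.02,0): print(th,rel(*lev(1,85.5,th,np.degrees(th)*.75,0)))
```

```text
[ 0.27155418 -0.1841925  -0.23354535] [ 0.14488866 -0.00315858 -0.0308846 ]
0.31 ([-0.035, 0.027, -0.033], [-0.02, 0.05, -0.04])
0.26 ([-0.127, 0.027, -0.061], [-0.02, 0.48, -0.04])
0.21 ([-0.221, 0.028, -0.084], [-0.01, 0.91, -0.04])
0.16 ([-0.316, 0.028, -0.103], [-0.01, 1.34, -0.04])
0.12 ([-0.392, 0.028, -0.114], [-0.01, 1.68, -0.04])
0.08 ([-0.469, 0.028, -0.122], [-0.01, 2.03, -0.04])
0.04 ([-0.545, 0.029, -0.127], [-0.01, 2.37, -0.04])
0.02 ([-0.584, 0.029, -0.129], [-0.01, 2.54, -0.04])
0 ([-0.622, 0.029, -0.129], [-0.01, 2.71, -0.04])
```

drive_tool(
  dp=[
    [-0.06,0.02,-0.04],
    [-0.12,0.02,-0.06],
    [-0.17,0.02,-0.075],
    [-0.22,0.02,-0.085],
    [-0.26,0.02,-0.095],
    [-0.3,0.02,-0.1],
    [-0.34,0.02,-0.105],
    [-0.36,0.02,-0.11],
    [-0.36,0.02,-0.11],
    [-0.36,0.02,-0.11],
  ],
  twist=[
    [0,0.25,0],
    [0,0.5,0],
    [0,0.7,0],
    [0,0.9,0],
    [0,1.1,0],
    [0,1.3,0],
    [0,1.45,0],
    [0,1.6,0],
    [0,1.6,0],
    [0,1.6,0],
  ],
  hand=[1,1,1,1,1,1,1,1,1,1],
)

```text
t: 21.78
tcp_pos: [0.49, 0.0327, 0.0912]
orientation: [-179.9, 5.5, 102.8]
ft_force: [-0.9, 4.7, -0.0]
grip_width: -0.0001
grip_force: 2.5
```

Run:
```python
from h import *
o=r.get_obs();print(o["ft_force"],o["moment"])
for th in (.12,.08,.04,.02,0): print(th,rel(*lev(1,85.5,th,np.degrees(th)*.75,0)))
```

```text
[-0.92071749  4.66367049 -0.02118645] [ 0.82182206  0.24724883 -0.0118482 ]
0.12 ([-0.058, 0.019, -0.02], [-0.02, 0.06, -0.03])
0.08 ([-0.133, 0.019, -0.039], [-0.02, 0.41, -0.03])
0.04 ([-0.208, 0.02, -0.055], [-0.02, 0.75, -0.03])
0.02 ([-0.246, 0.02, -0.061], [-0.02, 0.92, -0.04])
0 ([-0.284, 0.02, -0.067], [-0.02, 1.09, -0.04])
```

drive_tool(
  dp=[
    [-0.02,0,-0.01],
    [-0.04,0,-0.015],
    [-0.06,0,-0.02],
    [-0.08,0,-0.025],
    [-0.1,0,-0.03],
    [-0.12,0,-0.035],
    [-0.13,0,-0.04],
    [-0.13,0,-0.04],
    [-0.13,0,-0.04],
    [-0.13,0,-0.04],
  ],
  twist=[
    [0,0.1,0],
    [0,0.2,0],
    [0,0.3,0],
    [0,0.4,0],
    [0,0.4,0],
    [0,0.4,0],
    [0,0.4,0],
    [0,0.4,0],
    [0,0.4,0],
    [0,0.4,0],
  ],
  hand=[1,1,1,1,1,1,1,1,1,1],
)

```text
t: 22.62
tcp_pos: [0.4908, 0.028, 0.0928]
orientation: [-179.9, 3.4, 102.9]
ft_force: [0.2, 5.8, -4.6]
grip_width: -0.0004
grip_force: 2.8
```

drive_tool(
  dp=[
    [-0.01,0,0],
    [-0.02,0,-0.003],
    [-0.03,0,-0.006],
    [-0.04,0,-0.01],
    [-0.05,0,-0.01],
    [-0.06,0,-0.01],
    [-0.07,0,-0.01],
    [-0.07,0,-0.01],
    [-0.07,0,-0.01],
    [-0.07,0,-0.01],
  ],
  twist=[
    [0,0.1,0],
    [0,0.2,0],
    [0,0.3,0],
    [0,0.3,0],
    [0,0.3,0],
    [0,0.3,0],
    [0,0.3,0],
    [0,0.3,0],
    [0,0.3,0],
    [0,0.3,0],
  ],
  hand=[1,1,1,1,1,1,1,1,1,1],
)

```text
t: 23.45
tcp_pos: [0.4914, 0.0256, 0.0936]
orientation: [-179.9, 1.9, 102.8]
ft_force: [-0.3, 6.9, -3.0]
grip_width: -0.0001
grip_force: 3.2
```

drive_tool(
  dp=[
    [-0.01,0,0],
    [-0.015,0,0],
    [-0.02,0,0],
    [-0.025,0,0],
    [-0.03,0,0],
    [-0.035,0,0],
    [-0.04,0,0],
    [-0.04,0,0],
    [-0.04,0,0],
    [-0.04,0,0],
  ],
  twist=[
    [0,0,0],
    [0,0,0],
    [0,0,0],
    [0,0,0],
    [0,0,0],
    [0,0,0],
    [0,0,0],
    [0,0,0],
    [0,0,0],
    [0,0,0],
  ],
  hand=[1,1,1,1,1,1,1,1,1,1],
)

```text
t: 24.28
tcp_pos: [0.4918, 0.0241, 0.0938]
orientation: [-179.9, 1.9, 102.8]
ft_force: [-2.1, 6.6, -1.1]
grip_width: 0.0002
grip_force: 3.5
```

drive_tool(
  dp=[
    [-0.005,0,0],
    [-0.01,0,0],
    [-0.015,0,0],
    [-0.02,0,0],
    [-0.025,0,0],
    [-0.03,0,0],
    [-0.03,0,0],
    [-0.03,0,0],
    [-0.03,0,0],
    [-0.03,0,0],
  ],
  twist=[
    [0,0,0],
    [0,0,0],
    [0,0,0],
    [0,0,0],
    [0,0,0],
    [0,0,0],
    [0,0,0],
    [0,0,0],
    [0,0,0],
    [0,0,0],
  ],
  hand=[1,1,1,1,1,1,1,1,1,1],
)

```text
t: 25.12
tcp_pos: [0.4919, 0.0236, 0.0938]
orientation: [-179.9, 1.8, 102.8]
ft_force: [-0.9, 9.9, -0.7]
grip_width: -0.0002
grip_force: 4.9
```

drive_tool(
  dp=[
    [-0.005,0,0],
    [-0.01,0,0],
    [-0.015,0,0],
    [-0.02,0,0],
    [-0.025,0,0],
    [-0.025,0,0],
    [-0.025,0,0],
    [-0.025,0,0],
    [-0.025,0,0],
    [-0.025,0,0],
  ],
  twist=[
    [0,0,0],
    [0,0,0],
    [0,0,0],
    [0,0,0],
    [0,0,0],
    [0,0,0],
    [0,0,0],
    [0,0,0],
    [0,0,0],
    [0,0,0],
  ],
  hand=[1,1,1,1,1,1,1,1,1,1],
)

```text
t: 25.95
tcp_pos: [0.4919, 0.0233, 0.0939]
orientation: [-179.9, 1.8, 102.8]
ft_force: [-1.8, 13.0, 0.6]
grip_width: -0.0001
grip_force: 6.3
```

drive_tool(
  dp=[
    [-0.005,0,0],
    [-0.01,0,0],
    [-0.015,0,0],
    [-0.015,0,0],
    [-0.015,0,0],
    [-0.015,0,0],
    [-0.015,0,0],
    [-0.015,0,0],
    [-0.015,0,0],
    [-0.015,0,0],
  ],
  twist=[
    [0,0,0],
    [0,0,0],
    [0,0,0],
    [0,0,0],
    [0,0,0],
    [0,0,0],
    [0,0,0],
    [0,0,0],
    [0,0,0],
    [0,0,0],
  ],
  hand=[1,1,1,1,1,1,1,1,1,1],
)

```text
t: 26.78
tcp_pos: [0.4919, 0.0232, 0.0939]
orientation: [-179.9, 1.7, 102.8]
ft_force: [-2.1, 13.8, 0.6]
grip_width: 0.0001
grip_force: 7.2
```

drive_tool(
  dp=[
    [0.1,0,0],
    [0.3,0,0],
    [0.8,0,-0.2],
    [1,0,-0.9],
    [1,0,-1.8],
    [1,0,-2.7],
    [1,0,-3.6],
    [0.6,0,-4.4],
    [-0.3,0,-4.6],
    [-1.2,0,-4.6],
  ],
  twist=[
    [0,0,0],
    [0,0,0],
    [0,0,0],
    [0,0,0],
    [0,0,0],
    [0,0,0],
    [0,0,0],
    [0,0,0],
    [0,0,0],
    [0,0,0],
  ],
  hand=[1,1,1,1,1,1,1,1,1,1],
)

```text
t: 27.62
tcp_pos: [0.5047, -0.0211, 0.2845]
orientation: [179.6, 2.3, 103.0]
ft_force: [0.7, -0.3, -0.6]
grip_width: -0.0001
grip_force: 0.0
```

Run:
```python
from h import *
look(("module","module_top"),"w9")
for q in ("lever_left","lever_right"):
    for d in optics.silhouettes("wrist",q):
        ys,xs=np.nonzero(d["mask"]);print(q,d["p"],xs.min(),xs.max(),ys.min(),ys.max())
p,R=lev(-1,87.5,.96,40,15,0,-90);print(pose()[0],p,rel(p,R))
```

```text
tcp [ 0.5047 -0.0211  0.2845] [179.61   2.31 102.98]
module 0.72 [ 0.5133 -0.0875  0.0116]
module_top 0.91 [ 0.5126 -0.0758  0.1329]
module_top 0.69 [ 0.7846 -0.1916  0.0026]
lever_left 0.79 312 323 129 164
lever_right 0.29 207 247 41 76
[ 0.50249208 -0.02053077  0.27972962] [ 0.57133099 -0.31616708  0.11678881] ([-7.442, 0.05, 4.336], [0.0, 8.4, -0.05])
```

drive_tool(
  dp=[
    [-0.6,0,0],
    [-1.5,0,0],
    [-2.4,0,0],
    [-3.3,0,0],
    [-4.2,0,0.1],
    [-5.1,0,0.4],
    [-6,0.02,0.9],
    [-6.7,0.03,1.5],
    [-7.3,0.05,2.2],
    [-7.44,0.05,3],
  ],
  twist=[
    [0,0.9,0],
    [0,1.8,0],
    [0,2.8,0],
    [0,3.8,0],
    [0,4.8,0],
    [0,5.8,0],
    [0,6.7,0],
    [0,7.6,0],
    [0,8.4,0],
    [0,8.4,0],
  ],
  hand=[1,1,1,1,1,1,1,1,1,1],
)

```text
t: 28.7
tcp_pos: [0.5713, -0.318, 0.1635]
orientation: [-179.6, -40.4, 102.3]
ft_force: [-0.2, -0.0, -2.1]
grip_width: -0.0002
grip_force: 0.0
```

Run:
```python
from h import *
print(pose()[0],r.get_obs()["orientation"],r.get_obs()["joint_pos"])
print(rel(*lev(-1,87.5,.96,40,15,0,-90)),rel(*lev(-1,87.5,.96,40,15)))
```

```text
[ 0.57128866 -0.31796384  0.1634783 ] [-179.64294794  -40.41696408  102.34511974] [-48.74972766  49.89192738  50.05108021  19.9478024  115.50235963
 -58.36313699]
([-0.724, 0.016, 0.917], [0.01, -0.08, -0.1]) ([-0.743, 0.013, 3.517], [0.01, -0.08, -0.1])
```

drive_tool(
  dp=[
    [-0.5,0,0.2],
    [-0.74,0.01,0.8],
    [-0.74,0.01,1.4],
    [-0.74,0.01,2],
    [-0.74,0.01,2.6],
    [-0.74,0.01,3.1],
    [-0.74,0.01,3.5],
    [-0.74,0.01,3.5],
    [-0.74,0.01,3.5],
    [-0.74,0.01,3.5],
  ],
  twist=[
    [0,0,0],
    [0,0,-0.1],
    [0,0,-0.1],
    [0,0,-0.1],
    [0,0,-0.1],
    [0,0,-0.1],
    [0,0,-0.1],
    [0,0,-0.1],
    [0,0,-0.1],
    [0,0,-0.1],
  ],
  hand=[1,1,1,1,1,1,1,1,1,1],
)

```text
t: 29.53
tcp_pos: [0.558, -0.2485, 0.045]
orientation: [179.6, -39.9, 103.5]
ft_force: [-0.2, 0.6, -0.1]
grip_width: -0.0
grip_force: 0.0
```

Run:
```python
from h import *
print(rel(*lev(-1,87.5,.96,40,15)))
for th in np.arange(.96,.2,-.1):
    print(round(th,2),rel(*lev(-1,87.5,th,np.degrees(th)*.75,0)))
```

```text
([-0.165, -0.057, 0.117], [0.02, 0.01, 0.08])
0.96 ([0.217, -0.054, 0.122], [0.02, 0.26, 0.08])
0.86 ([0.394, -0.053, 0.032], [0.02, -0.6, 0.08])
0.76 ([0.578, -0.051, -0.04], [0.02, -1.45, 0.08])
0.66 ([0.767, -0.05, -0.092], [0.03, -2.31, 0.08])
0.56 ([0.96, -0.048, -0.125], [0.03, -3.17, 0.08])
0.46 ([1.155, -0.047, -0.138], [0.03, -4.03, 0.08])
0.36 ([1.35, -0.045, -0.131], [0.03, -4.89, 0.08])
0.26 ([1.542, -0.044, -0.104], [0.04, -5.75, 0.08])
```

drive_tool(
  dp=[
    [0.1,-0.05,0.12],
    [0.2,-0.05,0.12],
    [0.3,-0.05,0.08],
    [0.39,-0.05,0.03],
    [0.48,-0.05,0],
    [0.58,-0.05,-0.04],
    [0.67,-0.05,-0.07],
    [0.77,-0.05,-0.09],
    [0.86,-0.05,-0.11],
    [0.96,-0.05,-0.125],
  ],
  twist=[
    [0,0,0.1],
    [0,0.2,0.1],
    [0,-0.2,0.1],
    [0,-0.6,0.1],
    [0,-1,0.1],
    [0,-1.45,0.1],
    [0,-1.9,0.1],
    [0,-2.3,0.1],
    [0,-2.7,0.1],
    [0,-3.2,0.1],
  ],
  hand=[1,1,1,1,1,1,1,1,1,1],
)

```text
t: 30.37
tcp_pos: [0.5492, -0.2247, 0.0735]
orientation: [179.9, -23.8, 102.7]
ft_force: [0.3, -1.0, -0.5]
grip_width: 0.0001
grip_force: 0.9
```

Run:
```python
from h import *
for th in (.56,.5,.46,.41,.36,.31,.26,.21): print(th,rel(*lev(-1,87.5,th,np.degrees(th)*.75,0)))
print(r.get_obs()["ft_force"])
```

```text
0.56 ([0.025, 0.024, 0.012], [0.04, 0.05, -0.05])
0.5 ([0.134, 0.023, -0.03], [0.04, -0.47, -0.05])
0.46 ([0.209, 0.023, -0.055], [0.04, -0.81, -0.05])
0.41 ([0.302, 0.023, -0.081], [0.04, -1.24, -0.05])
0.36 ([0.397, 0.023, -0.102], [0.04, -1.67, -0.05])
0.31 ([0.493, 0.022, -0.118], [0.04, -2.1, -0.05])
0.26 ([0.589, 0.022, -0.129], [0.03, -2.53, -0.05])
0.21 ([0.686, 0.022, -0.135], [0.03, -2.96, -0.05])
[ 0.33632345 -0.9772617  -0.53110732]
```

drive_tool(
  dp=[
    [0.07,0.02,-0.01],
    [0.13,0.02,-0.03],
    [0.2,0.02,-0.05],
    [0.26,0.02,-0.07],
    [0.32,0.02,-0.085],
    [0.38,0.02,-0.1],
    [0.44,0.02,-0.11],
    [0.49,0.02,-0.118],
    [0.54,0.02,-0.125],
    [0.58,0.02,-0.13],
  ],
  twist=[
    [0,-0.2,0],
    [0,-0.5,0],
    [0,-0.8,0],
    [0,-1.1,0],
    [0,-1.4,0],
    [0,-1.6,0],
    [0,-1.9,0],
    [0,-2.1,0],
    [0,-2.3,0],
    [0,-2.5,0],
  ],
  hand=[1,1,1,1,1,1,1,1,1,1],
)

```text
t: 31.2
tcp_pos: [0.5456, -0.2044, 0.0871]
orientation: [179.9, -11.4, 102.8]
ft_force: [0.6, -1.8, 0.8]
grip_width: 0.0
grip_force: 0.9
```

Run:
```python
from h import *
for th in (.31,.26,.21,.16,.12,.08,.04,.02,0): print(th,rel(*lev(-1,87.5,th,np.degrees(th)*.75,0)))
```

```text
0.31 ([-0.116, -0.002, 0.011], [0.02, 0.38, -0.04])
0.26 ([-0.025, -0.002, -0.021], [0.02, -0.05, -0.04])
0.21 ([0.068, -0.003, -0.048], [0.02, -0.48, -0.04])
0.16 ([0.162, -0.003, -0.07], [0.02, -0.91, -0.04])
0.12 ([0.238, -0.003, -0.084], [0.02, -1.25, -0.04])
0.08 ([0.314, -0.003, -0.095], [0.02, -1.6, -0.04])
0.04 ([0.39, -0.004, -0.103], [0.02, -1.94, -0.04])
0.02 ([0.429, -0.004, -0.106], [0.02, -2.11, -0.04])
0 ([0.467, -0.004, -0.107], [0.02, -2.28, -0.04])
```

drive_tool(
  dp=[
    [0.04,0,-0.03],
    [0.08,0,-0.05],
    [0.12,0,-0.06],
    [0.16,0,-0.07],
    [0.2,0,-0.077],
    [0.24,0,-0.084],
    [0.27,0,-0.09],
    [0.27,0,-0.09],
    [0.27,0,-0.09],
    [0.27,0,-0.09],
  ],
  twist=[
    [0,-0.3,0],
    [0,-0.5,0],
    [0,-0.7,0],
    [0,-0.9,0],
    [0,-1.1,0],
    [0,-1.25,0],
    [0,-1.4,0],
    [0,-1.4,0],
    [0,-1.4,0],
    [0,-1.4,0],
  ],
  hand=[1,1,1,1,1,1,1,1,1,1],
)

```text
t: 32.03
tcp_pos: [0.5433, -0.1946, 0.0928]
orientation: [180.0, -4.6, 102.8]
ft_force: [0.7, -0.6, -0.6]
grip_width: -0.0004
grip_force: 0.4
```

drive_tool(
  dp=[
    [0.01,0,-0.003],
    [0.02,0,-0.006],
    [0.03,0,-0.01],
    [0.04,0,-0.012],
    [0.05,0,-0.015],
    [0.06,0,-0.015],
    [0.07,0,-0.015],
    [0.08,0,-0.015],
    [0.08,0,-0.015],
    [0.08,0,-0.015],
  ],
  twist=[
    [0,-0.1,0],
    [0,-0.2,0],
    [0,-0.3,0],
    [0,-0.4,0],
    [0,-0.4,0],
    [0,-0.4,0],
    [0,-0.4,0],
    [0,-0.4,0],
    [0,-0.4,0],
    [0,-0.4,0],
  ],
  hand=[1,1,1,1,1,1,1,1,1,1],
)

```text
t: 32.87
tcp_pos: [0.543, -0.1923, 0.0938]
orientation: [179.9, -2.5, 102.8]
ft_force: [1.2, -4.6, 0.4]
grip_width: -0.0002
grip_force: 2.4
```

drive_tool(
  dp=[
    [0.01,0,0],
    [0.02,0,0],
    [0.03,0,0],
    [0.04,0,-0.005],
    [0.05,0,-0.005],
    [0.06,0,-0.005],
    [0.06,0,-0.005],
    [0.06,0,-0.005],
    [0.06,0,-0.005],
    [0.06,0,-0.005],
  ],
  twist=[
    [0,-0.1,0],
    [0,-0.2,0],
    [0,-0.3,0],
    [0,-0.3,0],
    [0,-0.3,0],
    [0,-0.3,0],
    [0,-0.3,0],
    [0,-0.3,0],
    [0,-0.3,0],
    [0,-0.3,0],
  ],
  hand=[1,1,1,1,1,1,1,1,1,1],
)

```text
t: 33.7
tcp_pos: [0.5426, -0.1902, 0.0945]
orientation: [179.9, -0.9, 102.8]
ft_force: [0.2, -5.2, 2.3]
grip_width: -0.0002
grip_force: 2.5
```

drive_tool(
  dp=[
    [0.01,0,0],
    [0.015,0,0],
    [0.02,0,0],
    [0.025,0,0],
    [0.03,0,0],
    [0.035,0,0],
    [0.04,0,0],
    [0.04,0,0],
    [0.04,0,0],
    [0.04,0,0],
  ],
  twist=[
    [0,0,0],
    [0,0,0],
    [0,0,0],
    [0,0,0],
    [0,0,0],
    [0,0,0],
    [0,0,0],
    [0,0,0],
    [0,0,0],
    [0,0,0],
  ],
  hand=[1,1,1,1,1,1,1,1,1,1],
)

```text
t: 34.53
tcp_pos: [0.5424, -0.1889, 0.0947]
orientation: [179.9, -0.9, 102.8]
ft_force: [-0.5, -6.0, 3.8]
grip_width: 0.0002
grip_force: 2.8
```

drive_tool(
  dp=[
    [0.01,0,0],
    [0.015,0,0],
    [0.02,0,0],
    [0.025,0,0],
    [0.03,0,0],
    [0.035,0,0],
    [0.04,0,0],
    [0.04,0,0],
    [0.04,0,0],
    [0.04,0,0],
  ],
  twist=[
    [0,0,0],
    [0,0,0],
    [0,0,0],
    [0,0,0],
    [0,0,0],
    [0,0,0],
    [0,0,0],
    [0,0,0],
    [0,0,0],
    [0,0,0],
  ],
  hand=[1,1,1,1,1,1,1,1,1,1],
)

```text
t: 35.37
tcp_pos: [0.5421, -0.1875, 0.095]
orientation: [179.9, -0.9, 102.8]
ft_force: [-0.7, -6.6, 5.5]
grip_width: -0.0001
grip_force: 2.9
```

drive_tool(
  dp=[
    [0.01,0,-0.01],
    [0.015,0,-0.01],
    [0.02,0,-0.01],
    [0.025,0,-0.01],
    [0.03,0,-0.01],
    [0.035,0,-0.01],
    [0.04,0,-0.01],
    [0.04,0,-0.01],
    [0.04,0,-0.01],
    [0.04,0,-0.01],
  ],
  twist=[
    [0,0,0],
    [0,0,0],
    [0,0,0],
    [0,0,0],
    [0,0,0],
    [0,0,0],
    [0,0,0],
    [0,0,0],
    [0,0,0],
    [0,0,0],
  ],
  hand=[1,1,1,1,1,1,1,1,1,1],
)

```text
t: 36.2
tcp_pos: [0.5417, -0.1861, 0.0952]
orientation: [179.9, -0.9, 102.8]
ft_force: [-0.8, -6.9, 3.1]
grip_width: -0.0003
grip_force: 3.1
```

drive_tool(
  dp=[
    [0.005,0,0],
    [0.01,0,0],
    [0.015,0,0],
    [0.02,0,0],
    [0.025,0,0],
    [0.03,0,0],
    [0.03,0,0],
    [0.03,0,0],
    [0.03,0,0],
    [0.03,0,0],
  ],
  twist=[
    [0,0,0],
    [0,0,0],
    [0,0,0],
    [0,0,0],
    [0,0,0],
    [0,0,0],
    [0,0,0],
    [0,0,0],
    [0,0,0],
    [0,0,0],
  ],
  hand=[1,1,1,1,1,1,1,1,1,1],
)

```text
t: 37.03
tcp_pos: [0.5416, -0.1851, 0.0954]
orientation: [179.9, -0.8, 102.8]
ft_force: [-1.1, -6.4, 4.4]
grip_width: -0.0
grip_force: 3.4
```

drive_tool(
  dp=[
    [0.005,0,0],
    [0.01,0,0],
    [0.015,0,0],
    [0.02,0,0],
    [0.025,0,0],
    [0.03,0,0],
    [0.03,0,0],
    [0.03,0,0],
    [0.03,0,0],
    [0.03,0,0],
  ],
  twist=[
    [0,0,0],
    [0,0,0],
    [0,0,0],
    [0,0,0],
    [0,0,0],
    [0,0,0],
    [0,0,0],
    [0,0,0],
    [0,0,0],
    [0,0,0],
  ],
  hand=[1,1,1,1,1,1,1,1,1,1],
)

```text
t: 37.87
tcp_pos: [0.5414, -0.1842, 0.0955]
orientation: [179.9, -0.8, 102.8]
ft_force: [-1.3, -9.0, 4.1]
grip_width: 0.0001
grip_force: 3.8
```

drive_tool(
  dp=[
    [0.005,0,0],
    [0.01,0,0],
    [0.015,0,0],
    [0.02,0,0],
    [0.025,0,0],
    [0.025,0,0],
    [0.025,0,0],
    [0.025,0,0],
    [0.025,0,0],
    [0.025,0,0],
  ],
  twist=[
    [0,0,0],
    [0,0,0],
    [0,0,0],
    [0,0,0],
    [0,0,0],
    [0,0,0],
    [0,0,0],
    [0,0,0],
    [0,0,0],
    [0,0,0],
  ],
  hand=[1,1,1,1,1,1,1,1,1,1],
)

```text
t: 38.7
tcp_pos: [0.5414, -0.184, 0.0956]
orientation: [179.9, -0.7, 102.8]
ft_force: [-0.0, -9.9, 3.4]
grip_width: 0.0003
grip_force: 4.8
```

drive_tool(
  dp=[
    [0.005,0,0],
    [0.01,0,0],
    [0.015,0,0],
    [0.02,0,0],
    [0.025,0,0],
    [0.025,0,0],
    [0.025,0,0],
    [0.025,0,0],
    [0.025,0,0],
    [0.025,0,0],
  ],
  twist=[
    [0,0,0],
    [0,0,0],
    [0,0,0],
    [0,0,0],
    [0,0,0],
    [0,0,0],
    [0,0,0],
    [0,0,0],
    [0,0,0],
    [0,0,0],
  ],
  hand=[1,1,1,1,1,1,1,1,1,1],
)

```text
t: 39.53
tcp_pos: [0.5413, -0.1836, 0.0956]
orientation: [179.8, -0.7, 102.8]
ft_force: [-0.2, -10.8, 3.1]
grip_width: 0.0
grip_force: 5.8
```

drive_tool(
  dp=[
    [0.005,0,0],
    [0.01,0,0],
    [0.015,0,0],
    [0.02,0,0],
    [0.025,0,0],
    [0.025,0,0],
    [0.025,0,0],
    [0.025,0,0],
    [0.025,0,0],
    [0.025,0,0],
  ],
  twist=[
    [0,0,0],
    [0,0,0],
    [0,0,0],
    [0,0,0],
    [0,0,0],
    [0,0,0],
    [0,0,0],
    [0,0,0],
    [0,0,0],
    [0,0,0],
  ],
  hand=[1,1,1,1,1,1,1,1,1,1],
)

```text
t: 40.37
tcp_pos: [0.5413, -0.1833, 0.0957]
orientation: [179.8, -0.6, 102.8]
ft_force: [0.6, -13.2, 2.3]
grip_width: 0.0001
grip_force: 6.7
```

drive_tool(
  dp=[
    [-0.1,0,0],
    [-0.3,0,0],
    [-0.8,0,-0.2],
    [-1,0,-0.9],
    [-1,0,-1.8],
    [-1,0,-2.7],
    [-1,0,-3.6],
    [-0.6,0,-4.5],
    [0,0,-5],
    [0.5,0,-5],
  ],
  twist=[
    [0,0,0],
    [0,0,0],
    [0,0,0],
    [0,0,0],
    [0,0,0],
    [0,0,0],
    [0,0,0],
    [0,0,0],
    [0,0,0],
    [0,0,0],
  ],
  hand=[1,1,1,1,1,1,1,1,1,1],
)

```text
t: 41.2
tcp_pos: [0.5377, -0.1631, 0.3001]
orientation: [179.6, -0.8, 102.8]
ft_force: [0.4, 0.4, 0.6]
grip_width: -0.0001
grip_force: 0.0
```

drive_tool(
  dp=[
    [0.3,0,0],
    [0.8,0,0],
    [1,0,0],
    [1,0,0],
    [1,0,0],
    [1,0,0],
    [1,0,0],
    [1,0,0],
    [1,0,0],
    [1,0,0],
  ],
  twist=[
    [0,0,0],
    [0,0,0],
    [0,0,0],
    [0,0,0],
    [0,0,0],
    [0,0,0],
    [0,0,0],
    [0,0,0],
    [0,0,0],
    [0,0,0],
  ],
  hand=[1,1,1,1,1,1,1,1,1,1],
)

```text
t: 42.03
tcp_pos: [0.5274, -0.1252, 0.2953]
orientation: [180.0, -1.0, 102.7]
ft_force: [0.0, -0.4, -0.8]
grip_width: 0.0
grip_force: 0.0
```

Run:
```python
from h import *
import cv2
look(("module","module_top","slot_floor"),"w10")
im=cv2.imread("pics/w10.png")[30:330,220:420];cv2.imwrite("pics/w10c.png",cv2.resize(im,None,fx=2,fy=2))
for q in ("lever_left","lever_right"):
    for d in optics.silhouettes("wrist",q):
        ys,xs=np.nonzero(d["mask"]);print(q,d["p"],xs.min(),xs.max(),ys.min(),ys.max())
```

```text
tcp [ 0.5274 -0.1252  0.2953] [179.96  -1.01 102.75]
module 0.6 [ 0.5142 -0.0865  0.0123]
module_top 0.83 [ 0.5136 -0.081   0.1288]
module_top 0.18 [ 3.818e-01 -2.433e-01 -3.000e-04]
lever_left 0.73 314 325 46 88
lever_right 0.73 315 325 175 220
```

View pics/w10c.png

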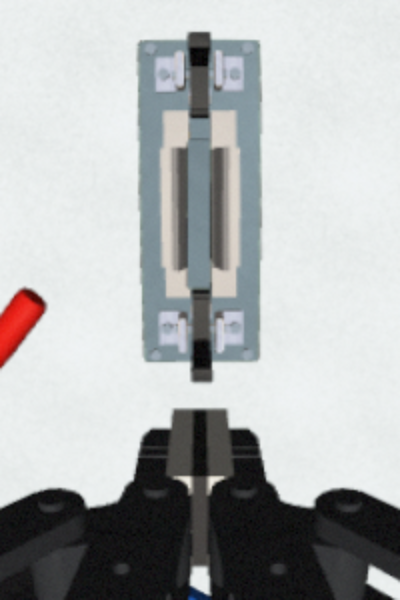

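Run:
```python
from h import *
p,R=np.array([.5274,-.1252,.2953]),Ro.from_euler("xyz",[180,-1,102.75],degrees=True)
a=np.radians(13);ey=np.array([-np.sin(a),np.cos(a)])
f=lambda r_,z:((toplane([[320,30+r_/2]],z,(p,R))[0,:2]-D)@ey*1000).round(1)
print("top outer",f(32,.109),f(381,.109),"base",f(40,.012),f(361,.012))
print("brk",f(57,.02),f(92,.02),f(310,.02),f(346,.02),"L",f(45,.109))
print("top inner/outer L,R boundary", f(46,.109), f(369,.109))
```

```text
top outer 96.4 -95.8 base 112.7 -114.7
brk 99.0 74.7 -75.0 -101.1 L 89.2
top inner/outer L,R boundary 88.6 -88.6
```

```bash
python3 -c "
from cell import close_job
print(close_job())"
```

```text
the job is handed in; nothing more can be done
None
```

I handed the job in at about 42 s of the 70 s. The module measures seated in the cradle at about 12 mm, and both levers stand upright, each pushed to its stop with no more than about 14 N. No verdict came back on hand-in.

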